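# Find the loose floor panel in the sink cupboard and push it open

## Robot

A 7-joint arm with a two-finger parallel gripper is mounted at the origin on the work surface. World frame = base frame: x ahead of the robot, y to its left, z up, the work surface at z = 0. Lengths are in m, angles in degrees, forces in N, time in s.
With the tool pointing down it reaches from about 0.425 to 0.875 m from the base axis. Payload 8.4 kg.
Tool frame: the origin (TCP) lies at the very end of the fingers, on their centre line; the grasp point (between the pads) lies 19 mm behind it (grip_point_offset is the distance from the TCP to the grasp point, in m); z points along the fingers, x is the direction in which the jaws open and shut, and the axes are right-handed (so a half turn about z gives the same grasp; the last joint's range is limited). The gripper opens to 87 mm and grips with 3 to 60 N. Pads are 19 mm wide; open, the fingers measure 117 mm over their backs; the gripper's body (75 mm by 190 mm) begins 51 mm behind the grasp point.
Start: joints at [-76.845, 19.091, 2.286, 83.961, -0.768, 76.965, -3.352], TCP at [0.21, 0.615, 0.223] pointing down, gripper open.
Joint ranges: [-147.57, 147.57], [-21.85, 119.76], [-74.77, 79.35], [14.55, 137.4], [-85.83, 265.84], [4.83, 119.75], [-152.11, 152.11]. Speed limits (degrees/s): [127.2, 127.2, 159.86, 159.86, 180, 180, 180].

## Interface

Orientations are given as a 3x3 rotation matrix whose columns are the frame's x, y, z axes.
In Python, from rig import * gives the robot as it stands. Calls block until the motion is done:
- move_to(position, orientation): joint-space move of the TCP to a pose.
- move_l(position, ori=None, speed=0.15): straight line of the TCP; ori=None keeps the orientation; speed is the mean speed in m/s.
- move_j(angles): joint-space move.
- ungrasp() and grab(): open the fingers fully, or close them until they stop; the grip force is fixed at half the most.
- wait(seconds).
- solve_ik(position, orientation): joint angles nearest the present ones, or None.
- get_state(): the state.
- grab_frame(name): name is "side" or "top" or "wrist"; returns the picture (400x640x3 uint8, blue, green, red); there is no depth.
- camera_model(name): a dict with "fov_y" (degrees; the focal length in pixels is half the picture's height over the tangent of half this angle, whatever the lens; pixels are square), "cx", "cy" (the principal point, pixels), "R" (3x3) and "t" (3): a world point X has camera coordinates R X + t; the wrist camera has in their place "mount" (4x4, takes a point from camera to tool coordinates, whose origin is the TCP and whose axes are the tool frame's). Camera axes: x right, y down, z forward; pixel columns grow to the right and rows downward; lengths in m; the calibration is good to about 2 mm. A picture is of the moment at which its call begins: read the wrist's pose just before it. camera_model takes no time and is no camera call.
A pose or a line that the arm cannot do raises Unreachable and nothing moves.
- hand_in(): hands the job in, once; it reports no verdict.
Trained networks look in the newest picture that a camera, given by its name, has taken for a name from the list of things; names that differ only in an ending like _2 or _b are one class to them, and where a whole thing is asked for, a point or a joint stands for the part that bears it (a point fixed in the world has none). Each returns a list of dicts, best first, with "conf" (0 to 1); they miss things now and then, are a little off and sometimes report something else, mostly with a low value. They report only what shows in the picture. A call takes as long as a camera call.
- search_frame(camera, thing): "rect" ([left, top, right, bottom] in pixels, round what is visible of it).
The state is a dict: "clock": time; "joint_pos": joint angles; "joint_velocities": joint speeds; "effort": joint torques, N m; "tool_pos": TCP position; "eef_rot": TCP orientation; "force": force on the tool from outside, world axes, zero at the start; "torque": the same for the moment, N m; "width": finger opening in m.
Only numpy, scipy, OpenCV 4.12 (cv2) and the standard library are available. Lean on these libraries where they do the work, as an engineer would, in place of code of your own. Each camera call takes 0.05 s, during which the arm holds its last target. There are 200 camera calls.

## Task

One of the four identical panels in the raised cupboard floor has nothing under it and rocks on its middle pivot when an end is pressed: press the panels with the fingertips until you find it, then push that one right open, so that it stands on edge, nearly upright, and leave it so. Leave the other three shut, and do not lift, carry or knock the things standing about.

Things in the scene. Friction and masses are not known exactly. Their poses are not given: they have to be found in the camera images.
- hatch_floor: Raised white vinyl false floor, a fixed box 220 (x) by 550 (y) by 75 mm high. Origin at the centre of its underside (on the work surface); z up, y along the row of panels, x across the row (roughly away from the robot).
- panel_1_mid (a point): Fixed point on hatch_floor at the middle of the closed top face of panel 1 (the first, at the +y end of the row, y = +210 mm in hatch_floor's frame; 75 mm above the work surface). It does not move with the panel. Axes as hatch_floor's.
- panel_2_mid (a point): Fixed point on hatch_floor at the middle of the closed top face of panel 2 (the second, y = +100 mm in hatch_floor's frame; 75 mm above the work surface). It does not move with the panel. Axes as hatch_floor's.
- panel_3_mid (a point): Fixed point on hatch_floor at the middle of the closed top face of panel 3 (the third, y = -100 mm in hatch_floor's frame; 75 mm above the work surface). It does not move with the panel. Axes as hatch_floor's.
- panel_4_mid (a point): Fixed point on hatch_floor at the middle of the closed top face of panel 4 (the fourth, at the -y end of the row, y = -210 mm in hatch_floor's frame; 75 mm above the work surface). It does not move with the panel. Axes as hatch_floor's.
- panel_1 (a joint): Tilt of panel 1 (rad): 0 closed, flush; + = its +x end down, -x end up; - the other way; stops at +-1.52. White slab 110 (x) by 90 (y) by 8 mm, pivot along hatch_floor's y at mid-length, 4 mm below its top. All four panels look and pivot the same; their faces and edges are smooth and slippery (friction about 0.35).
- panel_2 (a joint): Tilt of panel 2 (rad): 0 closed, flush; + = its +x end down, -x end up; - the other way; stops at +-1.52. White slab 110 (x) by 90 (y) by 8 mm, pivot along hatch_floor's y at mid-length, 4 mm below its top. Three panels, any of the four, have solid packing 1.5 mm below them: pressed at either end they give about 2 mm (under 0.08 rad) and stop.
- panel_3 (a joint): Tilt of panel 3 (rad): 0 closed, flush; + = its +x end down, -x end up; - the other way; stops at +-1.52. White slab 110 (x) by 90 (y) by 8 mm, pivot along hatch_floor's y at mid-length, 4 mm below its top. One panel, any of the four, has a space below: it turns either way under about 2 N at 40 mm from its pivot (stiff, balanced) and stays where left.
- panel_4 (a joint): Tilt of panel 4 (rad): 0 closed, flush; + = its +x end down, -x end up; - the other way; stops at +-1.52. White slab 110 (x) by 90 (y) by 8 mm, pivot along hatch_floor's y at mid-length, 4 mm below its top. Below the loose panel 59 mm are clear, but 44 mm over a pipe 27 to 41 mm from its middle on the +x side.
- jar: Glass jar, 56 mm across, 70 mm high, standing on the raised floor between panels 2 and 3, towards its far (+x) edge. Bystander. Origin at the centre of its underside.
- plunger_cup: Hard dark silicone plunger cup, 66 mm across, 46 mm high, on the raised floor between panels 2 and 3, towards its near (-x) edge. Bystander. Origin at the centre of its underside.
- funnel: Turquoise plastic funnel standing wide end down, 110 mm across, 115 mm high, beyond the raised floor. Bystander. Origin at the centre of its underside.
- measuring_cup: Stainless steel measuring cup, 80 mm across, 75 mm high, with a side handle reaching 72 mm from its axis, beyond the raised floor. Bystander. Origin at the centre of its underside.
- spray_bottle: Closed purple spray bottle, 76 mm across, about 217 mm high, on the left. Bystander. Origin at the centre of its underside.
- toolbox: Black plastic toolbox with toggle latches, about 350 by 190 by 191 mm with its handle, on the right. Bystander. Origin at the centre of its underside.

How it is judged (in metres and radians):
On the way:
1. a panel is rocked (tilted more than 0.15 rad) while the fingers touch the raised floor's panels (((value of joint panel_1 above 0.15 rad or value of joint panel_1 below -0.15 rad) or (value of joint panel_2 above 0.15 rad or value of joint panel_2 below -0.15 rad) or (value of joint panel_3 above 0.15 rad or value of joint panel_3 below -0.15 rad) or (value of joint panel_4 above 0.15 rad or value of joint panel_4 below -0.15 rad)) and contact force between the fingers and hatch_floor above 0.3 N), for 0.04 s.
At the end, for the whole second after the job is handed in: One panel stands open, tilted more than 1.15 rad (66 degrees) either way and still; the other three are shut within 0.12 rad; every bystander is within 20 mm of where it stood ((((value of joint panel_1 above 1.15 rad or value of joint panel_1 below -1.15 rad) and velocity of joint panel_1 between -0.1 and 0.1 rad/s and value of joint panel_2 between -0.12 and 0.12 rad and value of joint panel_3 between -0.12 and 0.12 rad and value of joint panel_4 between -0.12 and 0.12 rad) or ((value of joint panel_2 above 1.15 rad or value of joint panel_2 below -1.15 rad) and velocity of joint panel_2 between -0.1 and 0.1 rad/s and value of joint panel_1 between -0.12 and 0.12 rad and value of joint panel_3 between -0.12 and 0.12 rad and value of joint panel_4 between -0.12 and 0.12 rad) or ((value of joint panel_3 above 1.15 rad or value of joint panel_3 below -1.15 rad) and velocity of joint panel_3 between -0.1 and 0.1 rad/s and value of joint panel_1 between -0.12 and 0.12 rad and value of joint panel_2 between -0.12 and 0.12 rad and value of joint panel_4 between -0.12 and 0.12 rad) or ((value of joint panel_4 above 1.15 rad or value of joint panel_4 below -1.15 rad) and velocity of joint panel_4 between -0.1 and 0.1 rad/s and value of joint panel_1 between -0.12 and 0.12 rad and value of joint panel_2 between -0.12 and 0.12 rad and value of joint panel_3 between -0.12 and 0.12 rad)) and distance of each of jar, plunger_cup, funnel, measuring_cup, spray_bottle, toolbox from where it was at the start of the episode below 0.02 m); the robot touches nothing.
It fails at once if a bystander is lifted, carried or knocked: moved more than 20 mm or tilted more than 0.3 rad (distance of any of jar, plunger_cup, funnel, measuring_cup, spray_bottle, toolbox from where it was at the start of the episode above 0.02 m or angle between any of jar, plunger_cup, funnel, measuring_cup, spray_bottle, toolbox's own z axis and vertical above 0.3 rad).
It also fails if it takes over 56 s, if anything falls off the work surface, if the arm or the gripper's body presses on something with over 40 N, if the wrist force passes 120 N, or if a joint passes its speed limit or range.

## Working session

There is one attempt and no reset: what is moved stays moved. The work goes in short steps, each a Python script; the robot and the scene stay as the last script left them, time stands still between calls to the robot, and variables do not carry over. Pictures are saved under pics/ and viewed, about 8 in all and at most 12, crops included, and the job is handed in when it is done.

```bash
mkdir -p pics; python3 - <<'E'
from rig import *
import cv2,numpy as np
for n in("top","side"):
    cv2.imwrite(f"pics/{n}0.png",grab_frame(n)); m=camera_model(n); print(n,m)
    for t in("hatch_floor","jar","plunger_cup","funnel","measuring_cup","spray_bottle","toolbox"):
        print(t,[(np.round(d["rect"]).tolist(),round(d["conf"],2)) for d in search_frame(n,t)[:2]])
print(get_state())
E
```

```text
top {'fov_y': 53.16495875390411, 'cx': 314.6551489278059, 'cy': 202.93181454673032, 'R': array([[ 0.00320981, -0.99993476,  0.01096219],
       [-0.99722296, -0.00401636, -0.07436559],
       [ 0.07440477, -0.01069305, -0.99717079]]), 't': array([-0.06635977,  0.62518122,  1.31911539])}
hatch_floor [([218.0, 197.0, 392.0, 271.0], 0.71)]
jar [([296.0, 204.0, 314.0, 224.0], 0.63)]
plunger_cup [([298.0, 244.0, 320.0, 264.0], 0.76), ([218.0, 196.0, 394.0, 271.0], 0.71)]
funnel [([241.0, 143.0, 275.0, 174.0], 0.68)]
measuring_cup [([300.0, 141.0, 335.0, 166.0], 0.66), ([216.0, 196.0, 392.0, 272.0], 0.22)]
spray_bottle [([132.0, 200.0, 175.0, 228.0], 0.81)]
toolbox []
side {'fov_y': 55.60212672882588, 'cx': 316.6547542818492, 'cy': 191.6156076666779, 'R': array([[ 0.77258048, -0.63486163, -0.00837369],
       [-0.45233197, -0.54110433, -0.70894421],
       [ 0.44555044,  0.55150414, -0.70521485]]), 't': array([-0.51424359,  0.31476954,  1.20543773])}
hatch_floor [([232.0, 156.0, 367.0, 284.0], 0.94)]
jar [([295.0, 174.0, 315.0, 204.0], 0.74)]
plunger_cup [([271.0, 202.0, 285.0, 220.0], 0.6
[... 386 characters left out ...]
04,  76.96464366,  -3.3506477 ]), 'joint_velocities': array([-0.00493756, -0.03331617, -0.00174701,  0.05392984, -0.10038994,
       -0.03320885,  0.13396723]), 'effort': array([ 4.27278592e-04, -6.56067181e+01,  1.33323524e+00, -4.04041386e+01,
       -5.98044111e-02,  3.50892346e-02,  4.52569907e-05]), 'tool_pos': array([0.20987467, 0.61518948, 0.22259496]), 'eef_rot': array([[ 3.22869574e-01,  9.46443468e-01,  8.01404030e-06],
       [ 9.46443466e-01, -3.22869574e-01,  6.14624224e-05],
       [ 6.07581980e-05, -1.22595101e-05, -9.99999998e-01]]), 'force': array([-0.06485657,  0.32425039,  0.25224073]), 'torque': array([-0.03944972, -0.02537031,  0.03031866]), 'width': 0.08663437238362519}
```

View pics/top0.png

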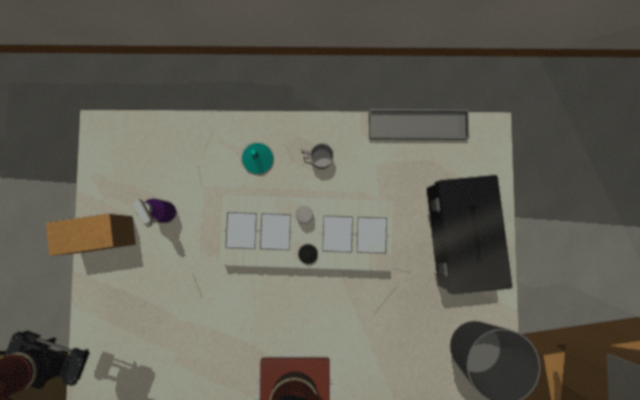

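View pics/side0.png

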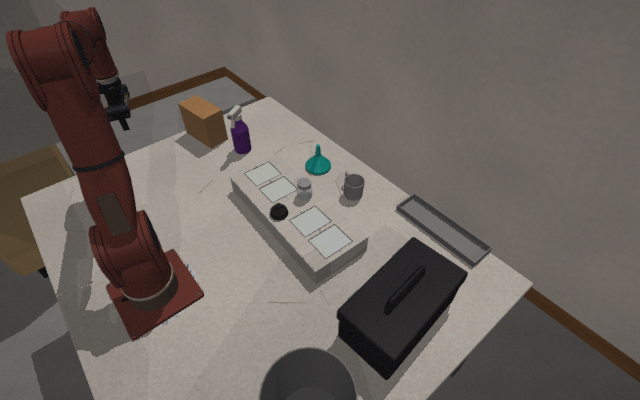

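The top view shows panels at about (241,230), (275,231), (337,233) and (372,235), with the jar and cup between panels 2 and 3. The side view agrees. Next I fit the floor pose from the panel outlines.

```bash
cat > h.py <<'E'
from rig import *
import cv2,numpy as np
def ray(n,uv,z):
    m=camera_model(n);f=200/np.tan(np.radians(m["fov_y"]/2));R=np.array(m["R"]);t=np.array(m["t"])
    d=R.T@np.array([(uv[0]-m["cx"])/f,(uv[1]-m["cy"])/f,1]);c=-R.T@t
    return c+d*(z-c[2])/d[2]
E
python3 - <<'E'
from h import *
for n,(x0,y0,x1,y1) in(("top",(215,195,400,275)),("side",(225,150,375,290))):
    im=cv2.imread(f"pics/{n}0.png").astype(int); b,g,r=im[...,0],im[...,1],im[...,2]
    c=(b-r)[y0:y1,x0:x1]; L=im.sum(2)[y0:y1,x0:x1]/3
    # panels look bluish-white against the warm floor
    m=((c>np.percentile(c,50)+0)&(L>140)).astype(np.uint8)
    m=((c>-4)&(L>120)).astype(np.uint8); m=cv2.morphologyEx(m,cv2.MORPH_OPEN,np.ones((3,3)))
    k,lab,st,ce=cv2.connectedComponentsWithStats(m)
    print(n,np.percentile(c,[5,50,95]),np.percentile(L,[5,50,95]))
    for i in range(1,k):
        if st[i,4]>100:
            uv=ce[i]+[x0,y0]; print(st[i],uv.round(1),ray(n,uv,.075).round(4))
for t,uv in(("jar",(305,214)),("cup",(309,254)),("spray",(153,214))): print(t,ray("top",uv,.1).round(3))
for t,uv in(("1",(241,230)),("2",(275.3,231.5)),("3",(337.3,233.5)),("4",(372,235.2))): print(t,ray("top",uv,.075).round(4))
a=cv2.resize(cv2.imread("pics/top0.png")[190:280,215:400],None,fx=4,fy=4,interpolation=cv2.INTER_CUBIC);cv2.imwrite("pics/crop.png",a)
E
```

```text
top [-20. -12.   4.] [ 96.66666667 144.         151.66666667]
[ 11  18  30  35 969] [240.6 230.2] [0.5328 0.1736 0.075 ]
[ 46  19  29  36 969] [274.9 231.4] [0.5293 0.0638 0.075 ]
[108  21  29  36 966] [337.2 233.5] [ 0.5233 -0.1363  0.075 ]
[143  23  28  34 851] [370.9 233. ] [ 0.5254 -0.2447  0.075 ]
side [-17. -15.   0.] [ 74.66666667 157.33333333 172.        ]
[ 76  66  28  20 284] [313.3 224.4] [ 0.521  -0.1591  0.075 ]
[ 86  76  39  28 608] [331.  239.5] [ 0.5249 -0.2468  0.075 ]
jar [ 0.585 -0.033  0.1  ]
cup [ 0.459 -0.046  0.1  ]
spray [0.583 0.445 0.1  ]
1 [0.5336 0.1725 0.075 ]
2 [0.5291 0.0625 0.075 ]
3 [ 0.5234 -0.1367  0.075 ]
4 [ 0.5183 -0.2483  0.075 ]
```

View pics/crop.png

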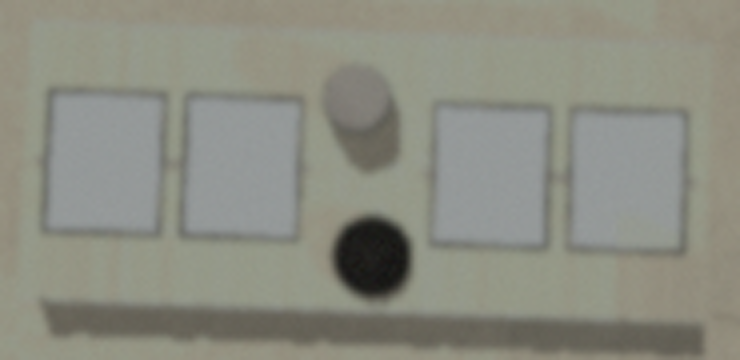

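The panels fit a straight row at the right 110/200 mm spacing: centre (0.526, -0.036), yaw -1.76°. The jar and cup are also where they should be. Now I probe the near ends.

```bash
cat >> h.py <<'E'
C=np.array([.5264,-.0363]);a=np.arctan(.0306)
yh=np.array([np.sin(a),np.cos(a)]);xh=np.array([np.cos(a),-np.sin(a)])
Y=dict(zip((1,2,3,4),(.21,.1,-.1,-.21)))
RD=np.column_stack([np.r_[xh,0],np.r_[-yh,0],[0,0,-1]])
def P(x,y,z): return np.r_[C+x*xh+y*yh,z]
E
python3 - <<'E'
from h import *
s=get_state();p=s["tool_pos"];move_l(p+[0,0,.09],speed=.2); grab()
R=RD
q=solve_ik(P(-.034,.21,.3),R); q2=solve_ik(P(-.034,.21,.3),R@np.diag([-1,-1,1])); print(q,q2)
move_to(P(-.034,.21,.25),R); print(get_state()["clock"])
for i in (1,2,3,4):
    y=Y[i]+{2:.02,3:-.02}.get(i,0)
    if i>1: move_l(P(-.034,y,.17 if i==3 else .11),speed=.3)
    move_l(P(-.034,y,.082),speed=.12); f0=get_state()["force"][2]
    loose=True; log=[]
    for z in np.arange(.0785,.062,-.0015):
        move_l(P(-.034,y,z),speed=.03); s=get_state(); f=s["force"][2]-f0
        log.append((round(s["tool_pos"][2]*1e3,1),round(f,1)))
        if abs(f)>15: loose=False;break
    print(i,loose,log,s["clock"],flush=True)
    if loose:
        move_l(P(-.034,y,.052),speed=.04); s=get_state();print("pressed",s["tool_pos"],s["force"],s["clock"])
        move_l(P(-.034,y,.2),speed=.2); break
    move_l(P(-.034,y,.17 if i==2 else .11),speed=.2)
cv2.imwrite("pics/side1.png",grab_frame("side")[130:300,200:400].repeat(3,0).repeat(3,1)); print(get_state()["clock"])
E
```

```text
[-53.97254418   2.35501627  31.1926392   95.10769549  -1.22893243
  82.87906826 -24.40168712] [ 33.22494012  10.20159863 -63.82120956  91.37198068   9.19368625
  84.16410219 147.07144152]
4.8417
1 False [(np.float64(78.5), np.float64(-1.9)), (np.float64(76.9), np.float64(-0.9)), (np.float64(75.4), np.float64(-0.7)), (np.float64(74.3), np.float64(4.2)), (np.float64(74.1), np.float64(21.3))] 7.6583
2 False [(np.float64(78.8), np.float64(-0.7)), (np.float64(77.1), np.float64(-0.5)), (np.float64(75.5), np.float64(-0.6)), (np.float64(74.3), np.float64(5.9)), (np.float64(74.0), np.float64(23.3))] 10.1
3 True [(np.float64(78.7), np.float64(-1.0)), (np.float64(77.0), np.float64(-1.0)), (np.float64(75.4), np.float64(0.0)), (np.float64(74.0), np.float64(0.1)), (np.float64(72.4), np.float64(0.7)), (np.float64(70.9), np.float64(0.6)), (np.float64(69.4), np.float64(0.2)), (np.float64(68.0), np.float64(0.6)), (np.float64(66.4), np.float64(-0.4)), (np.float64(64.9), np.float64(0.2)), (np.float64(63.3), np.float64(-0.8))] 15.3417
pressed [ 0.48832832 -0.1552481   0.05165459] [ 0.33882607 -0.78838871  0.60803369] 15.775
16.7167
```

View pics/side1.png

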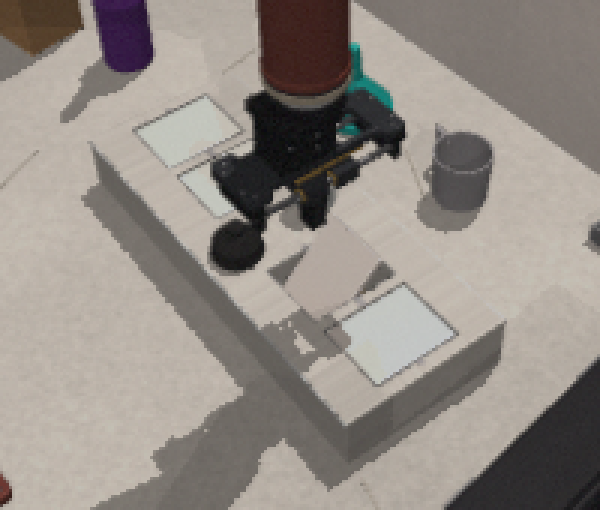

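Panel 3 is the loose one. It is tilted about 45°, far end up, with the underside now facing away from the robot. I'll push that raised half back towards -x from the far side.

```bash
python3 - <<'E'
from h import *
y=-.112
move_l(P(.075,y,.2),speed=.2); move_l(P(.075,y,.1),speed=.12)
f0=get_state()["force"]
for x in (.05,.035,.024,.021):
    move_l(P(x,y,.1),speed=.06); s=get_state(); print(x,s["tool_pos"].round(4),(s["force"]-f0).round(1),s["clock"])
move_l(P(.075,y,.1),speed=.1); move_l(P(.075,y,.24),speed=.2)
move_l(P(-.03,.06,.3),speed=.25)
cv2.imwrite("pics/side2.png",grab_frame("side")[130:300,200:400].repeat(3,0).repeat(3,1)); print(get_state()["clock"])
E
```

```text
0.05 [ 0.573  -0.1497  0.1004] [2.  0.4 1.1] 18.9667
0.035 [ 0.5578 -0.1492  0.0999] [ 2.4 -0.3  1.1] 19.3667
0.024 [ 0.5462 -0.1488  0.0995] [ 0.7  0.2 -0.8] 19.7
0.021 [ 0.5436 -0.1488  0.0998] [ 0.5  0.5 -0.2] 19.95
22.5333
```

View pics/side2.png

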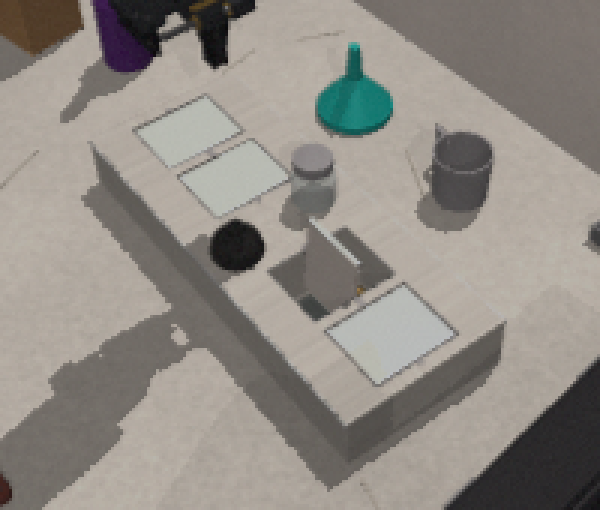

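The panel stands on edge. I'll check the angle from its top edge, about (308,218)–(358,263) in the crop, with a new top view as well.

```bash
python3 - <<'E'
from h import *
for c in((308,218),(358,263)):
    d=ray("side",np.array(c)/3+[200,130],.125)[:2]-C; print("edge hatch x,y",(d@xh).round(4),(d@yh).round(4))
for th in(66,73,80,86):
    t=np.radians(th);m=camera_model("side");f=200/np.tan(np.radians(m["fov_y"]/2));o=[]
    for y in(-.055,-.145):
        X=np.array(m["R"])@P(.055*np.cos(t),y,.071+.055*np.sin(t))+m["t"];o.append(((f*X[:2]/X[2]+[m["cx"],m["cy"]]-[200,130])*3).round(0).tolist())
    print(th,o)
im=grab_frame("top");cv2.imwrite("pics/top2.png",cv2.resize(im[190:280,215:400],None,fx=4,fy=4,interpolation=cv2.INTER_CUBIC))
for t in("jar","plunger_cup","funnel","measuring_cup"): print(t,[np.round(d["rect"]).tolist() for d in search_frame("top",t)[:1]])
E
```

```text
edge hatch x,y 0.0034 -0.0571
edge hatch x,y 0.0064 -0.1462
66 [[320.0, 212.0], [369.0, 258.0]]
73 [[316.0, 213.0], [364.0, 259.0]]
80 [[311.0, 214.0], [360.0, 261.0]]
86 [[307.0, 216.0], [355.0, 263.0]]
jar [[299.0, 205.0, 313.0, 225.0]]
plunger_cup [[296.0, 244.0, 316.0, 266.0]]
funnel []
measuring_cup [[302.0, 144.0, 334.0, 166.0]]
```

View pics/top2.png

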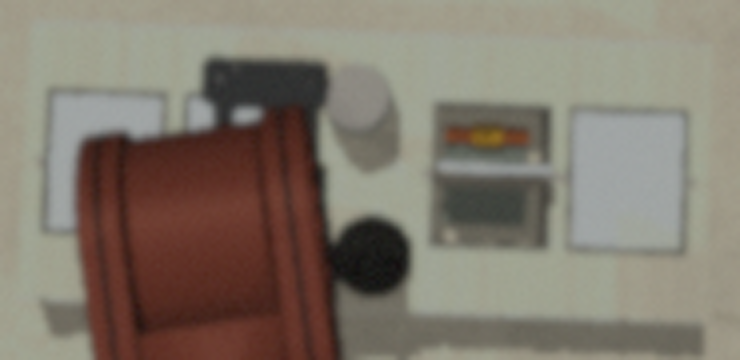

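The top view shows panel 3 edge-on at about (493,170), roughly 83° open. The jar and cup are at the same pixels as before, and the arm is clear of everything. Handing in.

```bash
python3 -c "
from rig import *
hand_in(); print(get_state()['clock'])"
```

```text
the job is handed in; nothing more can be done
the job is handed in; nothing more can be done
```

Panel 3 was the loose one. It now stands open at about 80–86° from closed, its near end down, and I handed the job in at about 23 s on the robot's clock; no verdict is reported.

- **Finding it:** I pressed the near ends with closed fingertips. Panels 1 and 2 stopped within a couple of mm at about 21–23 N. Panel 3 gave way, so I did not press panel 4.
- **Opening it:** I pressed panel 3's near end down to about 45°, then pushed its raised far half back towards the robot from the far side. I chose that direction because the pipe is under the far side.
- **Last checks:**
  - The side and top pictures agree on the panel's angle.
  - Panels 1, 2 and 4 looked flush in the side view; in the last top view the arm hid part of panels 1 and 2.
  - The jar, plunger cup and measuring cup were detected within about 3 pixels (roughly 8 mm) of their first positions.
  - The last top-view search did not report the funnel, but the side picture showed it standing.
  - I did not measure the spray bottle and toolbox again; nothing I did went near them.
- **One disagreement:** the measured force while pressing panel 3 was about 0.6 N, less than the 2 N or more expected, but the pictures confirm that it tilted.

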